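# Wind the mainspring winder two turns with its crank

## Task

Take the crank with the square hub (not the small key with the round hub), fit it fully down onto the square shaft of the mainspring winder and wind the shaft two full turns clockwise, seen from above. Then let go and leave the crank sitting on the shaft.

Things in the scene. Friction and masses are not known exactly. Their poses are not given: they have to be found in the camera images.
- crank_hub (a point): Loose crank, 0.1 to 0.18 kg: steel hub 30 mm square, 37 mm high, standing on the bench; arm at its top. Point: centre of the hub's underside, the mouth of its socket; x along the arm to the handle, z up, hub faces square to x and y. Socket 18 mm square, in line with the faces, 30 mm deep, mouth chamfered to 24 mm. The small key (round hub 28 mm across, handle 12 mm thick) does not fit.
- crank_handle (a point): On the axis of the crank's upright black handle, 60 mm from the hub's axis, at grip height, 64.5 mm above the hub's underside. Axes as crank_hub. Handle: 19 mm in diameter, 36.5 to 82.5 mm above the hub's underside; its pin (11 mm) reaches down to the bench as a foot. It spins on the pin with slight friction: the crank goes round under a hand that keeps its direction, but stays put when carried.
- shaft_top (a point): Tip, on the axis, of the fixed winder's upright square shaft, 70 mm above the bench. x, y square to its faces, z up; turns with it. Shaft 14 mm square, 26 mm long, its top 10 mm turned to a cone (14 to 4 mm). It stands on a toothed brass wheel 50 mm across on a round housing (74 mm across) on a grey foot plate 104 mm square. Fully down, the hub's underside rests on the wheel, 26 mm below the tip.
- shaft (a joint): Turn of the square shaft and its brass wheel, rad: 0 at the start, grows clockwise seen from above, 6.28 a full turn. It stays where it is left; turning takes 0.06 N m (about 1 N at the handle). The socket has some 20 degrees of play on the shaft either way, so the shaft lags a little behind the crank.

How it is judged (in metres and radians):
On the way, in this order (a step that is already met when the one before it is completed fails the run):
1. the crank sits fully down on the shaft, before the shaft has been turned by half a turn (horizontal distance between crank_hub and shaft_top below 0.008 m and z of crank_hub in the frame of shaft_top below -0.018 m and value of joint shaft below 3.1 rad), for 0.2 s.
2. the shaft has been wound one full turn clockwise with the crank on it (value of joint shaft above 6.28 rad and horizontal distance between crank_hub and shaft_top below 0.01 m and z of crank_hub in the frame of shaft_top below -0.015 m).
At the end, for the whole second after the job is handed in: The shaft stands two full turns clockwise of its start (to within a quarter turn) and is at rest; the crank sits on it, within 8 mm of its axis, its underside at least 18 mm below the shaft's tip, upright within 15 degrees (value of joint shaft between 11 and 14.14 rad and velocity of joint shaft between -0.1 and 0.1 rad/s and horizontal distance between crank_hub and shaft_top below 0.008 m and z of crank_hub in the frame of shaft_top below -0.018 m and angle between crank_hub's own z axis and vertical below 0.26 rad); the robot touches nothing.
It also fails if it takes over 64 s, if anything falls off the work surface, if the arm or the gripper's body presses on something with over 40 N, if the wrist force passes 120 N, or if a joint passes its speed limit or range.

## Robot

A 6-joint arm with a two-finger parallel gripper is mounted at the origin on a cart in front of the work surface, level with it; the furniture and walls round the work are solid. World frame = base frame: x ahead of the robot, y to its left, z up, the work surface at z = 0. Lengths are in mm, angles in degrees, forces in N, time in s.
With the tool pointing down it reaches from about 300 to 850 mm from the base axis. Payload 4.2 kg.
Tool frame: the origin (TCP) lies between the finger pads; the fingertips stand 11 mm ahead of it and the grasp point (between the pads) lies 8 mm behind it (env.tips_ahead is the distance from the TCP to the fingertips, in mm); z points along the fingers, y is the line along which they close (so a half turn about z gives the same grasp; the last joint's range is limited). The gripper opens to 91 mm and grips with 3 to 60 N. Pads are 32 mm wide; open, the fingers measure 118 mm over their backs; the gripper's body (76 mm by 178 mm) begins 60 mm behind the grasp point.
Start: joints at [-74.599, 18.312, 89.639, -0, 72.044, -1.146], TCP at [163.764, -551.202, 224.976] pointing down, gripper open.
Joint ranges: [-177.97, 177.97], [-48.28, 115.42], [12.27, 149.76], [-77.06, 257.06], [2.81, 150.46], [-146.56, 146.56]. Speed limits (degrees/s): [147.25, 147.25, 180, 180, 180, 180].

## Interface

Orientations are given as [roll, pitch, yaw] about the fixed x, y, z axes, in that order (R = Rz(yaw) Ry(pitch) Rx(roll)).
In Python, from workcell import env, cams gives the robot as it stands.
- The arm moves only by the tool step_arm, never from a script. Its arguments are lists of equal length, an entry for each row: "linear": the shift along the tool's x, y, z in units of 30 cm (1.0 is 30 cm), a list of three; "turn": the turn about the tool's z in units of 360 degrees (1.0 is 360 degrees). In form: {"linear": [[tx, ty, tz], ...], "turn": [turn, ...]}. A call has 1 to 20 rows; each row is the pose to reach, as a shift and turn from the pose commanded when the call began, along the tool's axes at that moment, turning the shorter way round; what a row does not reach only later rows make up. A row lasts 1/8 s, in which the tool goes at most 62.5 mm and 10.7 degrees, less where a joint would pass 70% of its speed; a pose out of reach is approached as far as the arm can. A call with a number of a shift or a turn outside -1 to 1 is refused whole. A call with a gripper value outside its range is refused whole. "fingers" is the closure, from -1 (fully open) to 1 (shut), so that 0 is half open, set as the call begins (left out, the last holds). The fingers move at their own pace and stop on an object; "force" is the grip in N (left out, the last holds). Time passes only in rows, so rows that repeat a pose let the fingers close. It gives the time, the measured TCP pose, the force, the opening and the grip force at its end, in the units of the state.
- env.state(): the state, without advancing time (a new reading comes with each control period).
- cams.grab_frame(name): name is "scene" or "side" or "wrist"; returns a dict with "color" (420x560x3 uint8, blue, green, red), "fx", "fy", "cx", "cy" (pixels), "extrinsics" (4x4, takes a point from camera to world coordinates); the wrist camera has in their place "tool_from_camera" (4x4, takes a point from camera to tool coordinates, whose origin is the TCP and whose axes are the flange's). Camera axes: x right, y down, z forward; pixel columns grow to the right and rows downward; lengths in mm; the calibration is good to about 2 mm. A picture is of the moment at which its call begins: read the wrist's pose just before it. There is no depth.
- env.job_done(): hands the job in; it is judged then, once.
The state is a dict: "time_s": time; "qpos": joint angles; "qvel": joint speeds; "effort": joint torques, N m; "ee_pos": TCP position; "ee_rot": TCP orientation; "force": force on the tool from outside, world axes, zero at the start; "torque": the same for the moment, N m; "gripper_width": finger opening in mm; "gripper_force": force on a finger pad.
Only numpy, scipy, OpenCV 4.12 (cv2) and the standard library are available. Lean on these libraries where they do the work, as an engineer would, in place of code of your own. Each camera call takes 0.05 s, during which the arm holds its last target. There are 200 camera calls.

## Working session

There is one attempt and no reset: what is moved stays moved. The work goes in short steps, Python scripts to look and compute and a tool call to move; the robot and the scene stay as the last step left them, time stands still between calls to the robot, and variables do not carry over. Pictures are saved under pics/ and viewed, at most 10 in all, crops included, and the job is handed in when it is done.

Besides the shell and the picture viewer there is one more tool, called after "Call:" by a JSON object that holds its "method" and its "body". step_arm: Moves the arm, as the interface text tells. Its arguments: {"type":"object","properties":{"linear":{"type":"array"},"turn":{"type":"array"},"fingers":{"type":"number"},"force":{"type":"number"}},"required":["linear","turn"]}

```bash
mkdir -p pics
cat > h.py <<'E'
import numpy as np,cv2,json
from workcell import env,cams
def save(n,fn):
    f=cams.grab_frame(n); cv2.imwrite(fn,f["color"]); 
    json.dump({k:(np.array(v).tolist()) for k,v in f.items() if k!="color"},open(fn+".json","w")); return f
def ray(f,u,v):
    E=np.array(f["extrinsics"]); d=E[:3,:3]@np.array([(u-f["cx"])/f["fx"],(v-f["cy"])/f["fy"],1]); return E[:3,3],d
def atz(f,u,v,z):
    o,d=ray(f,u,v); return o+d*(z-o[2])/d[2]
def proj(f,p):
    E=np.array(f["extrinsics"]); c=E[:3,:3].T@(np.array(p)-E[:3,3]); return np.array([f["fx"]*c[0]/c[2]+f["cx"],f["fy"]*c[1]/c[2]+f["cy"]])
def load(fn): return json.load(open(fn+".json"))
E
python3 - <<'E'
from h import *
for n in("scene","side"):
    f=save(n,f"pics/{n}0.png"); print(n,np.round(f["extrinsics"],2).tolist(),f["fx"])
a=cv2.imread("pics/scene0.png");b=cv2.imread("pics/side0.png")
cv2.imwrite("pics/both.png",cv2.resize(np.vstack([a,b]),None,fx=.7,fy=.7))
s=env.state();print(s)
E
```

```text
scene [[-0.75, -0.41, 0.52, -76.78], [-0.66, 0.46, -0.59, 720.46], [0.01, -0.79, -0.61, 730.23], [0.0, 0.0, 0.0, 1.0]] 503.72252068932596
side [[-1.0, 0.06, -0.03, 534.43], [0.07, 0.87, -0.49, 583.83], [-0.0, -0.49, -0.87, 891.1], [0.0, 0.0, 0.0, 1.0]] 428.01723306456785
{'time_s': 0.1, 'qpos': array([-7.46007206e+01,  1.83493661e+01,  8.96983606e+01, -1.56397569e-03,
        7.20422157e+01, -1.14415799e+00]), 'qvel': array([-6.70818019e-02, -1.11806963e-01, -2.44227152e-01, -2.84751095e-02,
        5.41967679e-02, -1.78566866e-04]), 'effort': array([ 1.07976910e-03, -4.13332665e+01, -2.32509255e+01,  7.30034150e-02,
        4.21612489e-02, -4.85714611e-05]), 'ee_pos': array([ 163.62633679, -550.79527549,  224.19755972]), 'ee_rot': array([-1.79910046e+02, -3.09238841e-04,  1.65439205e+01]), 'force': array([0.05039277, 0.12552755, 0.01462123]), 'torque': array([-0.01029922, -0.09321692,  0.00489274]), 'gripper_force': 0.0, 'gripper_width': 91.3787114331807}
```

View pics/scene0.png

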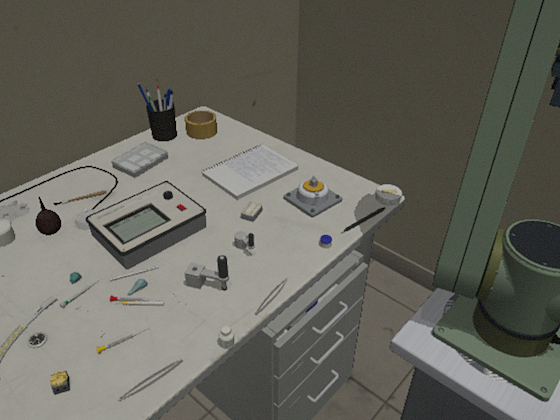

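View pics/side0.png

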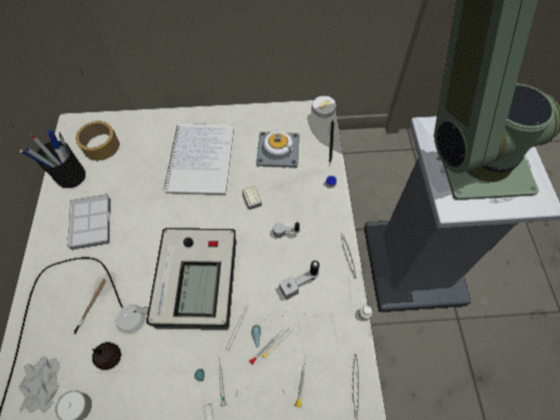

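The crank's hub is at scene (194,275), side (290,288), with its handle at side (314,267). The winder is at scene (313,190), side (278,145). I'll enlarge both.

Run:
```python
from h import *
a=cv2.imread("pics/scene0.png");b=cv2.imread("pics/side0.png")
def c(i,x,y,w=66,h=50,s=6): return cv2.resize(i[y:y+h,x:x+w],None,fx=s,fy=s,interpolation=cv2.INTER_CUBIC)
cv2.imwrite("pics/c1.png",np.vstack([np.hstack([c(a,176,246),c(b,265,252)]),np.hstack([c(a,281,168),c(b,246,122)])]))
```

```text
(no output)
```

View pics/c1.png

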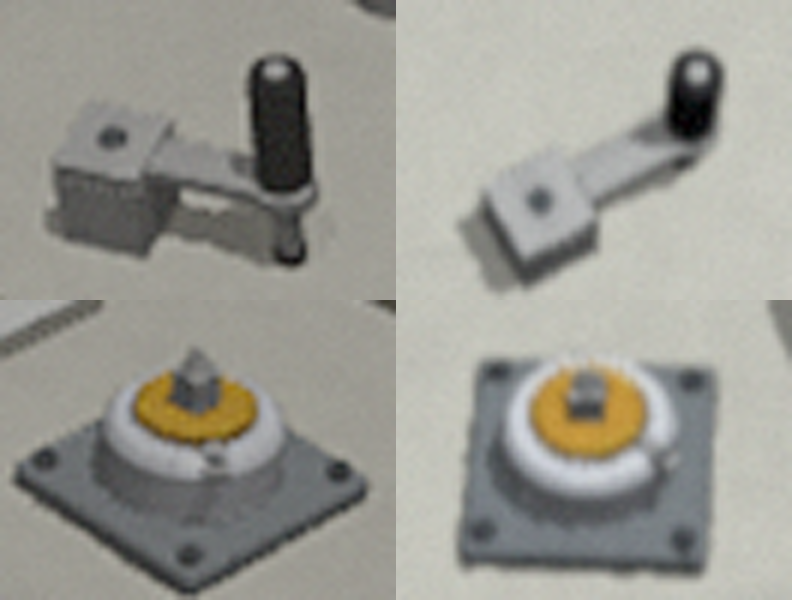

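The crops show the hub screw at scene (194.8,269.0) / side (289,285.3), the handle top at (222.3,257.7) / (315.3,263.7), the wheel centre at (313.7,185.8) / (278.2,140.7), and the tip at (313.8,176.7) / (278,135). The shaft faces are nearly in line with the side image's axes.

Run:
```python
from h import *
A=load("pics/scene0.png");B=load("pics/side0.png")
def tri(p,q):
    (o1,d1),(o2,d2)=ray(A,*p),ray(B,*q)
    M=np.c_[d1,-d2];t=np.linalg.lstsq(M,o2-o1,rcond=None)[0];return (o1+d1*t[0]+o2+d2*t[1])/2
for n,p,q,z in[("hub",(194.8,269),(289,285.3),37),("handle",(222.3,257.7),(315.3,263.7),82.5),("tip",(313.8,176.7),(278,135),70),("wheel",(313.7,185.8),(278.2,140.7),45)]:
    print(n,np.round(atz(A,*p,z),1),np.round(atz(B,*q,z),1),"tri",np.round(tri(p,q),1))
# small features: foot plate corner ring z? side crop shaft face direction
for u,v in[(246+(570-396)/6,122+118/6),(246+(606-396)/6,122+118/6)]: print(atz(B,u,v,44).round(1))
```

```text
hub [511.5 299.8  37. ] [513.1 299.5  37. ] tri [513.  298.8  35.2]
handle [457.5 273.4  82.5] [458.4 273.6  82.5] tri [458.2 273.1  81.6]
tip [510.2 -68.   70. ] [513.6 -66.4  70. ] tri [513.1 -70.6  66.5]
wheel [508.6 -67.6  45. ] [513.5 -68.5  45. ] tri [513.2 -73.2  39.5]
[521.5 -66.8  44. ]
[506.7 -65.7  44. ]
```

Hub to handle comes out at 60.2 mm, which matches. Hub is at about (512.3,299.6) with the crank's x at -154.3°. The shaft is at about (511.5,-68). I'll look from above with the wrist camera, stopping over the shaft first.

```bash
cat >> h.py <<'E'
from scipy.spatial.transform import Rotation as Ro
def rot(): return Ro.from_euler("xyz",env.state()["ee_rot"],degrees=True).as_matrix()
def go(x,y,z,yaw=None):
    s=env.state(); d=rot().T@(np.array([x,y,z])-s["ee_pos"])
    t=0 if yaw is None else -((yaw-s["ee_rot"][2]+180)%360-180)/360
    print("linear",np.round(d/300,4).tolist(),"turn",round(t,4),"t",s["time_s"])
E
python3 - <<'E'
from h import *
go(340,-310,230,0); go(511,-68,230,0)
f=cams.grab_frame("wrist");print(np.round(f["tool_from_camera"],2).tolist())
E
```

```text
linear [0.7921, -0.602, -0.0184] turn 0.046 t 0.1
linear [1.5682, -1.213, -0.0174] turn 0.046 t 0.1
[[0.0, -0.96, -0.27, 76.53], [1.0, -0.0, 0.0, -0.71], [-0.0, -0.27, 0.96, -158.97], [0.0, 0.0, 0.0, 1.0]]
```

Call:
{"method": "step_arm", "body": {"linear": [[0.2, -0.15, 0], [0.4, -0.3, 0], [0.6, -0.45, -0.01], [0.79, -0.6, -0.02], [0.79, -0.6, -0.02]], "turn": [0.012, 0.024, 0.036, 0.046, 0.046]}}

```text
time_s: 0.78
ee_pos: [340.5, -309.0, 230.9]
ee_rot: [-180.0, -0.0, 0.0]
force: [0.7, -0.4, -0.9]
gripper_width: 91.4
gripper_force: 0.0
```

Run:
```python
from h import *
go(511,-68,230,0)
```

```text
linear [0.5685, -0.8032, 0.0034] turn 0.0 t 0.775
```

Call:
{"method": "step_arm", "body": {"linear": [[0.14, -0.2, 0], [0.28, -0.4, 0], [0.42, -0.6, 0], [0.568, -0.803, 0], [0.568, -0.803, 0], [0.568, -0.803, 0], [0.568, -0.803, 0]], "turn": [0, 0, 0, 0, 0, 0, 0]}}

```text
time_s: 1.65
ee_pos: [509.6, -70.5, 230.6]
ee_rot: [180.0, 0.1, 0.0]
force: [-0.5, -1.0, -0.4]
gripper_width: 91.2
gripper_force: 0.0
```

Run:
```python
from h import *
s=env.state();T=np.eye(4);T[:3,:3]=rot();T[:3,3]=s["ee_pos"]
f=save("wrist","pics/w1.png");f["extrinsics"]=T@f["tool_from_camera"]
json.dump({k:np.array(v).tolist() for k,v in f.items() if k!="color"},open("pics/w1.png.json","w"))
print(s["ee_pos"],proj(f,[511.5,-68,70]),f["fx"])
go(512.3,299.6,230,25.7)
u,v=[int(x) for x in proj(f,[511.5,-68,60])]
u0=max(0,u-100);v0=max(0,v-75);print(u0,v0)
cv2.imwrite("pics/w1c.png",cv2.resize(f["color"][v0:v0+150,u0:u0+200],None,fx=4,fy=4,interpolation=cv2.INTER_CUBIC))
```

```text
[509.581976   -70.54736385 230.59287416] [275.69293303 190.0770039 ] 363.85681870840284
linear [0.0085, -1.2352, 0.0019] turn -0.0715 t 1.7
175 112
```

View pics/w1c.png

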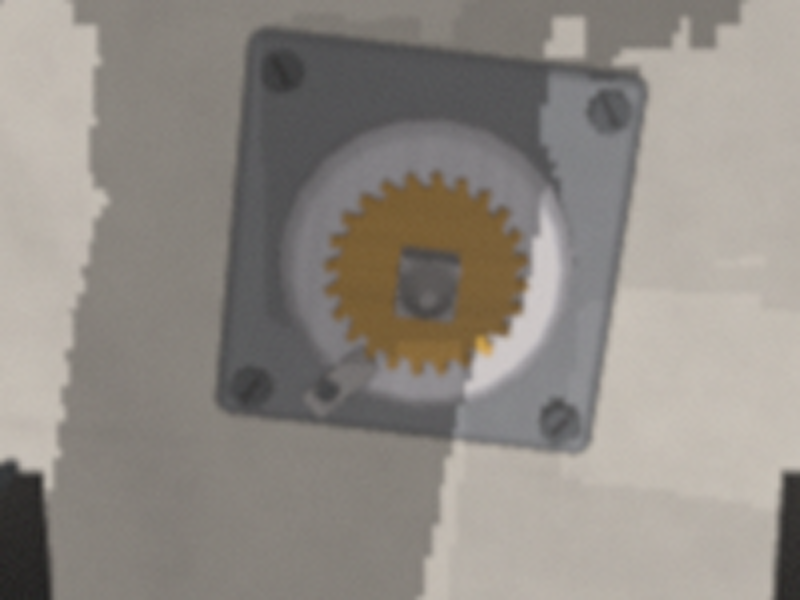

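The wrist crop puts the shaft tip at (282,185.8) and the wheel centre at (281.5,180.3) in full-image pixels. The shaft is turned about 6° with the plate.

Run:
```python
from h import *
f=load("pics/w1.png")
print(atz(f,282,185.75,70),atz(f,281.5,180.25,44))
p=[atz(f,175+u/4,112+v/4,44)[:2] for u,v in((402,248),(462,254),(458,322),(396,318))];print(np.round(p,1))
```

```text
[515.48523527 -73.66801934  70.        ] [515.17845526 -73.50166704  44.        ]
[[521.3 -67.7]
 [519.8 -82.2]
 [503.  -81.3]
 [504.  -66.2]]
```

Call:
{"method": "step_arm", "body": {"linear": [[0, -0.2, 0], [0, -0.4, 0], [0, -0.6, 0], [0, -0.8, 0], [0, -1.0, 0], [0, -1.0, 0], [0, -1.0, 0]], "turn": [-0.015, -0.03, -0.045, -0.06, -0.072, -0.072, -0.072]}}

```text
time_s: 2.58
ee_pos: [510.1, 228.2, 230.8]
ee_rot: [180.0, 0.1, 25.8]
force: [0.3, 0.1, -0.1]
gripper_width: 90.9
gripper_force: 0.0
```

Run:
```python
from h import *
s=env.state();T=np.eye(4);T[:3,:3]=rot();T[:3,3]=s["ee_pos"]
go(512.3,299.6,150,25.7)
```

```text
linear [0.1106, -0.2112, 0.269] turn 0.0003 t 2.575
```

Call:
{"method": "step_arm", "body": {"linear": [[0.04, -0.08, 0.03], [0.08, -0.16, 0.06], [0.11, -0.211, 0.1], [0.11, -0.211, 0.1], [0.11, -0.211, 0.1], [0.11, -0.211, 0.1]], "turn": [0, 0, 0, 0, 0, 0]}}

```text
time_s: 3.32
ee_pos: [512.5, 300.2, 201.5]
ee_rot: [180.0, -0.0, 25.8]
force: [0.5, 1.3, -0.3]
gripper_width: 91.5
gripper_force: 0.0
```

Run:
```python
from h import *
s=env.state();T=np.eye(4);T[:3,:3]=rot();T[:3,3]=s["ee_pos"]
f=save("wrist","pics/w2.png");f["extrinsics"]=T@f["tool_from_camera"]
json.dump({k:np.array(v).tolist() for k,v in f.items() if k!="color"},open("pics/w2.png.json","w"))
print(s["ee_pos"],proj(f,[512.3,299.6,37]))
u,v=[int(x) for x in proj(f,[512.3,299.6,37])]
u0=max(0,u-100);v0=max(0,v-75);print(u0,v0)
cv2.imwrite("pics/w2c.png",cv2.resize(f["color"][v0:v0+150,u0:u0+200],None,fx=4,fy=4,interpolation=cv2.INTER_CUBIC))
```

```text
[512.54762123 300.24049728 201.49109873] [278.66954338 192.31955257]
178 117
```

View pics/w2c.png

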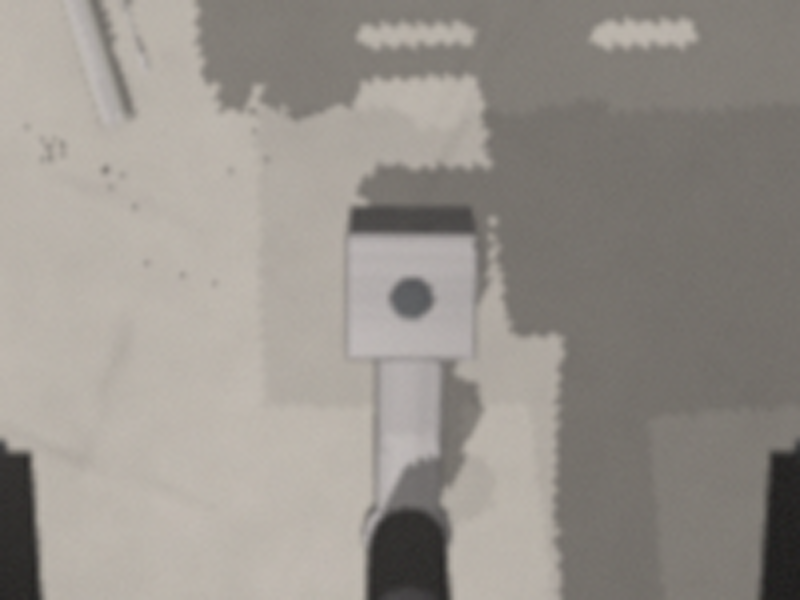

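The hub is square to the tool, with its centre at crop (411,297), full-image (280.8,191.3). I'll check the offset and descend.

Run:
```python
from h import *
f=load("pics/w2.png");p=atz(f,280.75,191.25,37);print(p);go(p[0],p[1],19,25.8)
```

```text
[514.02957264 298.32896467  37.        ]
linear [0.0012, 0.0082, 0.6082] turn 0.0002 t 3.375
```

Call:
{"method": "step_arm", "body": {"linear": [[0.001, 0.007, 0.15], [0.001, 0.007, 0.3], [0.001, 0.007, 0.42], [0.001, 0.007, 0.5], [0.001, 0.007, 0.56], [0.001, 0.007, 0.6], [0.001, 0.007, 0.608], [0.001, 0.007, 0.608], [0.001, 0.007, 0.608]], "turn": [0, 0, 0, 0, 0, 0, 0, 0, 0]}}

```text
time_s: 4.5
ee_pos: [514.0, 299.6, 19.3]
ee_rot: [180.0, -0.1, 25.9]
force: [-0.3, 1.2, -0.7]
gripper_width: 91.2
gripper_force: 0.0
```

Call:
{"method": "step_arm", "body": {"linear": [[0, 0, 0], [0, 0, 0], [0, 0, 0], [0, 0, 0], [0, 0, 0], [0, 0, 0], [0, 0, 0], [0, 0, 0]], "turn": [0, 0, 0, 0, 0, 0, 0, 0], "fingers": 1, "force": 25}}

```text
time_s: 5.5
ee_pos: [513.5, 299.2, 18.5]
ee_rot: [180.0, -0.0, 25.9]
force: [-1.1, -0.7, -0.6]
gripper_width: 29.7
gripper_force: 25.0
```

Call:
{"method": "step_arm", "body": {"linear": [[0, 0, -0.1], [0, 0, -0.2], [0, 0, -0.3], [0, 0, -0.4], [0, 0, -0.4], [0, 0, -0.4]], "turn": [0, 0, 0, 0, 0, 0]}}

```text
time_s: 6.25
ee_pos: [512.6, 298.8, 137.1]
ee_rot: [180.0, 0.1, 25.9]
force: [0.0, 0.5, -1.6]
gripper_width: 29.9
gripper_force: 25.0
```

Run:
```python
from h import *
go(514.5,-72.5,140,-6)
```

```text
linear [-0.535, 1.1162, -0.0082] turn 0.0886 t 6.25
```

Call:
{"method": "step_arm", "body": {"linear": [[-0.07, 0.14, 0], [-0.14, 0.28, 0], [-0.21, 0.43, 0], [-0.28, 0.57, 0], [-0.34, 0.71, 0], [-0.41, 0.85, 0], [-0.47, 0.98, 0], [-0.47, 0.98, 0], [-0.47, 0.98, 0]], "turn": [0.012, 0.024, 0.036, 0.048, 0.06, 0.072, 0.0886, 0.0886, 0.0886]}}

```text
time_s: 7.38
ee_pos: [514.3, -26.4, 137.3]
ee_rot: [-180.0, 0.2, -6.0]
force: [-0.2, -0.4, -1.3]
gripper_width: 30.0
gripper_force: 25.0
```

Run:
```python
from h import *
go(514.5,-72.5,140,-6)
```

```text
linear [0.0168, 0.1527, -0.0091] turn 0.0 t 7.375
```

Call:
{"method": "step_arm", "body": {"linear": [[0.008, 0.08, 0], [0.017, 0.153, 0], [0.017, 0.153, 0.06], [0.017, 0.153, 0.09], [0.017, 0.153, 0.09], [0.017, 0.153, 0.09], [0.017, 0.153, 0.09]], "turn": [0, 0, 0, 0, 0, 0, 0]}}

```text
time_s: 8.25
ee_pos: [515.7, -72.8, 112.0]
ee_rot: [180.0, -0.1, -6.0]
force: [-0.6, 0.4, -1.1]
gripper_width: 29.7
gripper_force: 25.0
```

Run:
```python
from h import *
print(env.state()["ee_pos"],env.state()["ee_rot"])
for n in("scene","side"): save(n,f"pics/{n}1.png")
a=cv2.imread("pics/scene1.png");b=cv2.imread("pics/side1.png")
def c(i,x,y,w=80,h=120,s=5): return cv2.resize(i[y:y+h,x:x+w],None,fx=s,fy=s,interpolation=cv2.INTER_CUBIC)
cv2.imwrite("pics/c2.png",np.hstack([c(a,275,100),c(b,240,70)]))
```

```text
[515.7355143  -72.75768793 112.04201151] [ 1.79991440e+02 -6.43633308e-02 -5.96174382e+00]
```

View pics/c2.png

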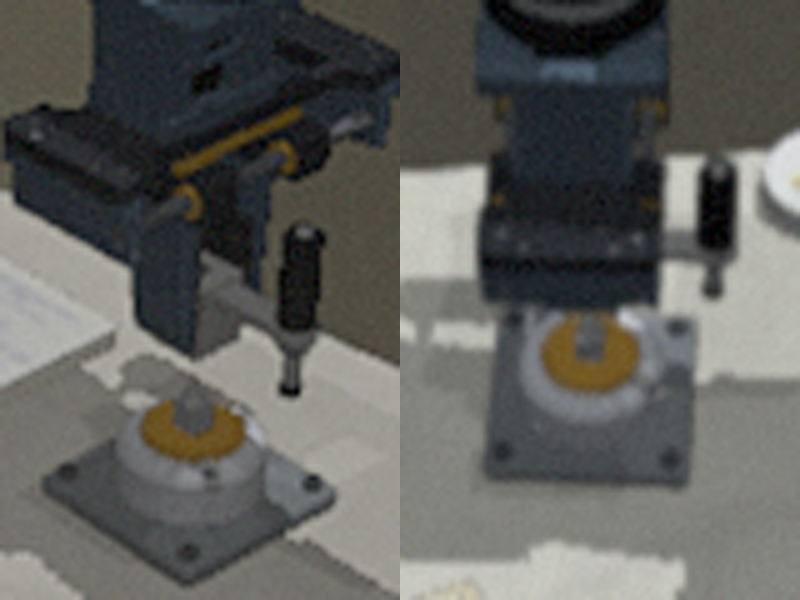

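The scene crop shows the near lower hub corner at (314,171.6) and the shaft tip at (313.8,177). The handle top is at scene (336,147), side (304,103). I'll check how the crank sits relative to the tip in the same cameras.

Run:
```python
from h import *
A=load("pics/scene1.png");B=load("pics/side1.png")
H=np.array([515.7,-72.8,93.5]);R=Ro.from_euler("z",-6,degrees=True)
pr=lambda l,hub=H:hub+R.apply(l)
print("corner exp",proj(A,pr([-15,15,0])),"seen 314,171.6")
print("handle exp",proj(A,pr([-60,0,82.5])),"seen 336,147;",proj(B,pr([-60,0,82.5])),"seen 304,103")
for t in([515.3,-73.6,70],[513,-70,70],[511.5,-68,70]): print("tip",t,proj(A,t),"seen 313.8,177 ;",proj(B,t),"seen 278,135")
print("plumb TCP",proj(A,[515.7,-72.8,70]),proj(B,[515.7,-72.8,70]))
```

```text
corner exp [313.78310629 171.58329178] seen 314,171.6
handle exp [335.44377732 145.53143179] seen 336,147; [303.0111358  103.28474295] seen 304,103
tip [515.3, -73.6, 70] [313.57145145 174.89505351] seen 313.8,177 ; [277.11281206 132.69333286] seen 278,135
tip [513, -70, 70] [313.38201146 175.89715295] seen 313.8,177 ; [278.14686537 133.81211162] seen 278,135
tip [511.5, -68, 70] [313.35061854 176.4919861 ] seen 313.8,177 ; [278.81448073 134.43001474] seen 278,135
plumb TCP [313.22595198 174.97218538] [276.96721015 132.96297628]
```

Residuals put the tip near (514,-71.3), well within the chamfer. I'll correct by about 2 mm and descend slowly.

Call:
{"method": "step_arm", "body": {"linear": [[-0.006, -0.004, 0], [-0.006, -0.004, 0.03], [-0.006, -0.004, 0.06], [-0.006, -0.004, 0.08], [-0.006, -0.004, 0.1], [-0.006, -0.004, 0.11], [-0.006, -0.004, 0.12], [-0.006, -0.004, 0.12]], "turn": [0, 0, 0, 0, 0, 0, 0, 0]}}

```text
time_s: 9.35
ee_pos: [513.8, -71.9, 75.4]
ee_rot: [180.0, -0.0, -6.0]
force: [0.1, -2.4, -1.9]
gripper_width: 30.1
gripper_force: 25.0
```

Call:
{"method": "step_arm", "body": {"linear": [[0, 0, 0.01], [0, 0, 0.02], [0, 0, 0.028], [0, 0, 0.034], [0, 0, 0.038], [0, 0, 0.038]], "turn": [0, 0, 0, 0, 0, 0]}}

```text
time_s: 10.1
ee_pos: [513.7, -71.9, 64.1]
ee_rot: [180.0, -0.0, -6.0]
force: [-0.1, -5.0, -0.2]
gripper_width: 29.7
gripper_force: 25.0
```

Call:
{"method": "step_arm", "body": {"linear": [[0, 0.004, 0], [0, 0.006, 0.004], [0, 0.006, 0.008], [0, 0.006, 0.01], [0, 0.006, 0.01]], "turn": [0, 0, 0, 0, 0]}}

```text
time_s: 10.72
ee_pos: [513.2, -72.8, 62.4]
ee_rot: [-180.0, 0.0, -6.0]
force: [-2.7, 1.0, 9.9]
gripper_width: 30.0
gripper_force: 25.0
```

Seated, with 10 N of contact on the wheel. Next I'll release, rise, slide to the handle and grip it.

Call:
{"method": "step_arm", "body": {"linear": [[0, 0, 0], [0, 0, 0], [0, 0, 0], [0, 0, 0], [0, 0, -0.07], [0, 0, -0.128], [0, 0, -0.128], [0, 0, -0.128]], "turn": [0, 0, 0, 0, 0, 0, 0, 0], "fingers": -1}}

```text
time_s: 11.72
ee_pos: [513.0, -73.3, 98.9]
ee_rot: [-180.0, 0.1, -6.0]
force: [0.6, -0.3, -0.6]
gripper_width: 91.2
gripper_force: 0.0
```

Run:
```python
from h import *
go(513.3-59.7,-72.8+6.3,101,-6)
for n in("scene","side"): save(n,f"pics/{n}2.png")
a=cv2.imread("pics/scene2.png");b=cv2.imread("pics/side2.png")
def c(i,x,y,w=80,h=120,s=5): return cv2.resize(i[y:y+h,x:x+w],None,fx=s,fy=s,interpolation=cv2.INTER_CUBIC)
cv2.imwrite("pics/c3.png",np.hstack([c(a,275,100),c(b,240,70)]))
```

```text
linear [-0.1992, -0.0018, -0.0067] turn 0.0 t 11.725
```

View pics/c3.png

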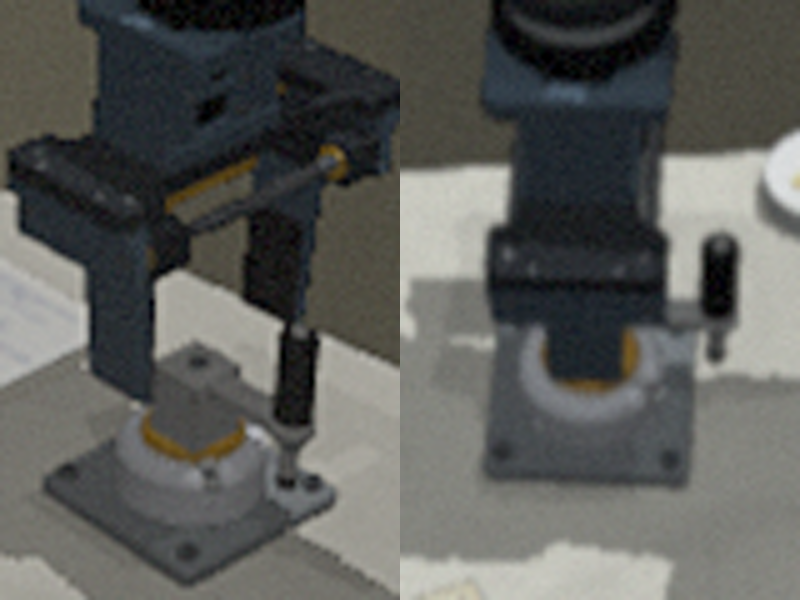

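The crank sits fully down on the wheel, with its handle top at scene crop (297,330). I'll slide over and grip the handle.

Call:
{"method": "step_arm", "body": {"linear": [[-0.07, -0.002, -0.006], [-0.14, -0.002, -0.006], [-0.199, -0.002, -0.006], [-0.199, -0.002, -0.006], [-0.199, -0.002, -0.006], [-0.199, -0.002, -0.006]], "turn": [0, 0, 0, 0, 0, 0]}}

```text
time_s: 12.58
ee_pos: [455.0, -66.7, 101.3]
ee_rot: [180.0, -0.0, -6.0]
force: [0.7, -0.1, 0.1]
gripper_width: 91.5
gripper_force: 0.0
```

Call:
{"method": "step_arm", "body": {"linear": [[0, 0, 0], [0, 0, 0], [0, 0, 0], [0, 0, 0], [0, 0, 0], [0, 0, 0], [0, 0, 0], [0, 0, 0], [0, 0, 0]], "turn": [0, 0, 0, 0, 0, 0, 0, 0, 0], "fingers": 1, "force": 12}}

```text
time_s: 13.7
ee_pos: [454.1, -66.5, 101.3]
ee_rot: [180.0, 0.0, -6.0]
force: [-0.6, 0.4, -0.3]
gripper_width: 18.6
gripper_force: 12.0
```

Run:
```python
from h import *
s=env.state();p=s["ee_pos"];print(p)
C=np.array([513.5,-73.0]);r0=p[:2]-C;print(np.hypot(*r0),np.degrees(np.arctan2(*r0[::-1])))
a0=np.arctan2(*r0[::-1]);R=rot()
for k in range(20):
    a=a0-np.radians(18*(k+1)); d=np.r_[60*np.cos(a)-60*np.cos(a0),60*np.sin(a)-60*np.sin(a0),0]
    print(np.round(R.T@d/300,3).tolist(),end=", ")
```

```text
[454.13888265 -66.51999561 101.33326535]
59.713756456482386 173.77012076823328
[0.01, -0.062, -0.0], [0.039, -0.117, -0.0], [0.083, -0.161, -0.0], [0.139, -0.19, -0.0], [0.201, -0.199, -0.0], [0.263, -0.189, -0.0], [0.318, -0.16, -0.0], [0.362, -0.116, -0.0], [0.39, -0.06, -0.0], [0.4, 0.002, -0.0], [0.39, 0.063, -0.0], [0.361, 0.119, -0.0], [0.317, 0.163, 0.0], [0.261, 0.191, 0.0], [0.199, 0.201, 0.0], [0.137, 0.191, 0.0], [0.082, 0.162, 0.0], [0.038, 0.118, 0.0], [0.01, 0.062, 0.0], [0.0, 0.0, 0.0],
```

Call:
{"method": "step_arm", "body": {"linear": [[0.002, -0.031, 0], [0.01, -0.062, 0], [0.022, -0.091, 0], [0.038, -0.118, 0], [0.059, -0.141, 0], [0.082, -0.162, 0], [0.109, -0.178, 0], [0.138, -0.19, 0], [0.169, -0.198, 0], [0.2, -0.2, 0]], "turn": [0, 0, 0, 0, 0, 0, 0, 0, 0, 0]}}

```text
time_s: 14.95
ee_pos: [519.2, -13.3, 101.1]
ee_rot: [179.9, 0.2, -5.9]
force: [-0.5, -4.6, 1.4]
gripper_width: 19.0
gripper_force: 12.0
```

Call:
{"method": "step_arm", "body": {"linear": [[0.052, 0.007, 0], [0.1, 0.027, 0], [0.141, 0.059, 0], [0.173, 0.1, 0], [0.193, 0.148, 0], [0.2, 0.2, 0], [0.193, 0.252, 0], [0.173, 0.3, 0], [0.141, 0.341, 0], [0.1, 0.373, 0], [0.052, 0.393, 0], [0, 0.4, 0], [-0.052, 0.393, 0], [-0.1, 0.373, 0], [-0.141, 0.341, 0], [-0.173, 0.3, 0], [-0.193, 0.252, 0], [-0.2, 0.2, 0]], "turn": [0, 0, 0, 0, 0, 0, 0, 0, 0, 0, 0, 0, 0, 0, 0, 0, 0, 0]}}

```text
time_s: 17.2
ee_pos: [455.0, -65.5, 101.2]
ee_rot: [180.0, -0.1, -6.0]
force: [7.2, -2.3, -5.0]
gripper_width: 18.5
gripper_force: 12.0
```

Call:
{"method": "step_arm", "body": {"linear": [[0.007, -0.052, 0], [0.027, -0.1, 0], [0.059, -0.141, 0], [0.1, -0.173, 0], [0.148, -0.193, 0], [0.2, -0.2, 0], [0.252, -0.193, 0], [0.3, -0.173, 0], [0.341, -0.141, 0], [0.373, -0.1, 0], [0.393, -0.052, 0], [0.4, 0, 0], [0.393, 0.052, 0], [0.373, 0.1, 0], [0.341, 0.141, 0], [0.3, 0.173, 0], [0.252, 0.193, 0], [0.2, 0.2, 0]], "turn": [0, 0, 0, 0, 0, 0, 0, 0, 0, 0, 0, 0, 0, 0, 0, 0, 0, 0]}}

```text
time_s: 19.45
ee_pos: [505.8, -133.4, 101.5]
ee_rot: [179.9, 0.1, -6.0]
force: [1.5, -1.6, 3.4]
gripper_width: 18.5
gripper_force: 12.0
```

Call:
{"method": "step_arm", "body": {"linear": [[-0.052, -0.007, 0], [-0.1, -0.027, 0], [-0.141, -0.059, 0], [-0.173, -0.1, 0], [-0.193, -0.148, 0], [-0.2, -0.2, 0], [-0.195, -0.244, 0], [-0.185, -0.275, 0], [-0.185, -0.275, 0], [-0.185, -0.275, 0]], "turn": [0, 0, 0, 0, 0, 0, 0, 0, 0, 0]}}

```text
time_s: 20.7
ee_pos: [462.2, -44.1, 101.2]
ee_rot: [180.0, -0.1, -5.9]
force: [4.2, -2.7, -2.6]
gripper_width: 18.6
gripper_force: 12.0
```

Call:
{"method": "step_arm", "body": {"linear": [[0, 0, 0], [0, 0, 0], [0, 0, 0], [0, 0, 0], [0, 0, 0], [0, 0, 0]], "turn": [0, 0, 0, 0, 0, 0], "fingers": -1}}

```text
time_s: 21.45
ee_pos: [461.0, -44.7, 101.4]
ee_rot: [180.0, -0.0, -6.0]
force: [0.2, -0.6, 0.2]
gripper_width: 76.0
gripper_force: 0.0
```

Call:
{"method": "step_arm", "body": {"linear": [[0, 0, -0.05], [0, 0, -0.15], [0, 0, -0.3], [0, 0, -0.4], [0, 0, -0.4], [0, 0, -0.4], [0, 0, -0.4]], "turn": [0, 0, 0, 0, 0, 0, 0]}}

```text
time_s: 22.32
ee_pos: [460.1, -44.5, 219.9]
ee_rot: [180.0, 0.2, -6.0]
force: [-0.3, 0.2, -0.4]
gripper_width: 91.3
gripper_force: 0.0
```

Run:
```python
from h import *
for n in("scene","side"): save(n,f"pics/{n}3.png")
a=cv2.imread("pics/scene3.png");b=cv2.imread("pics/side3.png")
def c(i,x,y,w=80,h=120,s=5): return cv2.resize(i[y:y+h,x:x+w],None,fx=s,fy=s,interpolation=cv2.INTER_CUBIC)
cv2.imwrite("pics/c4.png",np.hstack([c(a,275,100),c(b,240,70)]))
```

```text
(no output)
```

View pics/c4.png

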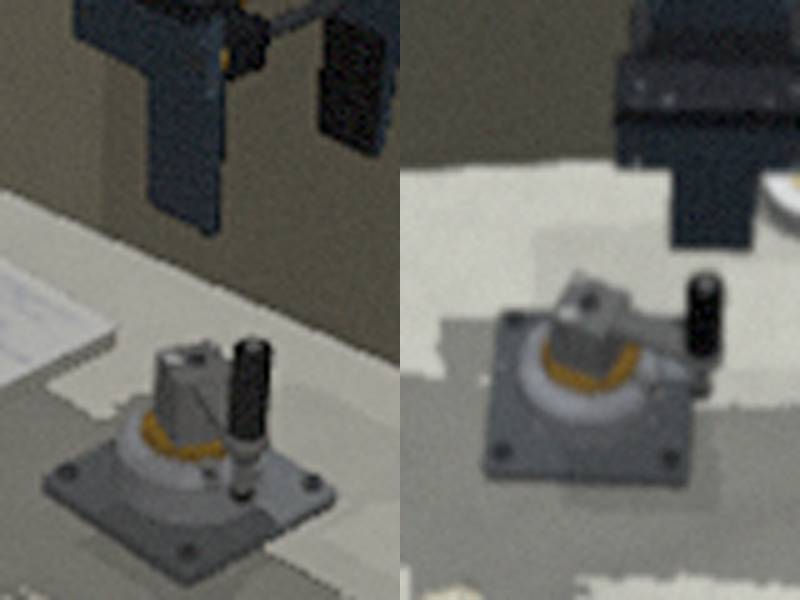

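The crank sits fully down and upright on the shaft. Its handle is about 24° past two turns, and the arm is clear of everything.

```bash
python3 -c "
from workcell import env
print(env.job_done())"
```

```text
the job is handed in; nothing more can be done
None
```

The job is handed in: the crank is fully down on the shaft, wound two clockwise turns (handle about 24° past, to take up the socket's play) and released, with the arm clear at about 22 s; the hand-in returned no verdict.

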